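# Zero the board-thickness gauge in its drawer

### The arm

A 7-joint arm with a two-finger parallel gripper is mounted at the origin on the work surface. World frame = base frame: x ahead of the robot, y to its left, z up, the work surface at z = 0. Lengths are in mm, angles in rad, forces in N, time in s.
With the tool pointing down it reaches from about 350 to 900 mm from the base axis. Payload 19.9 kg.
Tool frame: the origin (TCP) lies at the very end of the fingers, on their centre line; the grasp point (between the pads) lies 19 mm behind it; z points along the fingers, y is the line along which they close (so a half turn about z gives the same grasp; the last joint's range is limited). The gripper opens to 85 mm and grips with 20 to 120 N. Pads are 22 mm wide; open, the fingers measure 114 mm over their backs; the gripper's body (76 mm by 85 mm) begins 54 mm behind the grasp point. The pads swing forward as they close: fully open they stand 13 mm farther back than shut.
Start: joints at [-1.357, 0.417, -0.01, 1.614, 0.005, 1.111, -0.053], TCP at [158.127, 604.646, 231.26] pointing down, gripper open.
Joint ranges: [-2.81, 2.81], [-0.39, 2.02], [-1.27, 1.25], [0.06, 2.57], [-1.19, 4.33], [0.19, 2], [-2.82, 2.82]. Speed limits (rad/s): [1.89, 1.89, 2.39, 2.39, 3.01, 3.01, 3.01].

### API

Orientations are given as [roll, pitch, yaw] about the fixed x, y, z axes, in that order (R = Rz(yaw) Ry(pitch) Rx(roll)).
In Python, from cell import manip gives the robot as it stands. The module is installed in compiled form; this text tells all that it offers.
- The arm moves only by the tool step_arm, never from a script. Its argument "motion" is a list of rows, each an object with "jaw": the closure, from -1 (fully open) to 1 (shut); "slide": the shift along the tool's x, y, z in units of 0.03 m (1.0 is 0.03 m), a list of three; "rot": the turn, a rotation vector about the tool's x, y, z in units of 360 degrees (1.0 is 360 degrees), a list of three. In form: [{"jaw": jaw, "slide": [x, y, z], "rot": [rx, ry, rz]}, ...]. A call has 1 to 12 rows; each row shifts and turns the commanded pose from where the row before left it, along the tool's axes as they then stand; what a row does not reach is not made up. A row lasts 1/12 s, in which the tool goes at most 41.7 mm and 7.16 degrees, less where a joint would pass 70% of its speed; a pose out of reach is approached as far as the arm can. A call with a number of a shift or a turn outside -1 to 1 is refused whole. A call with a gripper value outside its range is refused whole. The fingers move at their own pace and stop on an object; "grip_force" is the grip in N (left out, the last holds). Time passes only in rows, so rows that do not move let the fingers close. It gives the time, the measured TCP pose, the force, the opening and the grip force at its end, in the units of the state.
- manip.state(): the state, without advancing time (a new reading comes with each control period).
- manip.capture(name): name is "scene" or "top" or "wrist"; returns a dict with "img" (400x640x3 uint8, blue, green, red), "camera_matrix" (3x3 intrinsics, pixels), "distortion" ([k1, k2, p1, p2, k3] as OpenCV has them; the pictures are not rectified), "xyz" and "orientation" of the camera in the world; the wrist camera has in their place "tool_from_camera" (4x4, takes a point from camera to tool coordinates, whose origin is the TCP and whose axes are the flange's). Camera axes: x right, y down, z forward; pixel columns grow to the right and rows downward; lengths in mm; the calibration is good to about 2 mm. A picture is of the moment at which its call begins: read the wrist's pose just before it. There is no depth.
- manip.hand_in(): hands the job in; it is judged then, once.
The state is a dict: "clock": time; "qpos": joint angles; "joint_velocities": joint speeds; "joint_torque": joint torques, N m; "ee_pos": TCP position; "tool_rot": TCP orientation; "contact_force": force on the tool from outside, world axes, zero at the start; "moment": the same for the moment, N m; "grip_width": opening from 0.0 (shut) to 1.0 (fully open); "grasp_force": force on a finger pad.
Only numpy, scipy, OpenCV 4.12 (cv2) and the standard library are available. Lean on these libraries where they do the work, as an engineer would, in place of code of your own. Each camera call takes 0.05 s, during which the arm holds its last target. There are 200 camera calls.

### The job

Get the dial gauge ready for measuring board: pull the little plywood cabinet's drawer all the way out by its bar handle, then turn the gauge's black bezel, which carries the dial face, until the red zero mark lies right under the tip of the blue needle (within half a division). Leave the drawer fully out and the bezel released, and do not disturb or knock over the other things standing about.

Things in the scene. Friction and masses are not known exactly. Their poses are not given: they have to be found in the camera images.
- cabinet: low plywood cabinet, fixed to the table, 240 mm deep (x), 230 mm wide (y), 100 mm high; origin at the centre of its underside; the open front with the drawer is the plane x = -120 mm in its own frame and the drawer comes out along its own -x. A loose rosette lies near the middle of its top.
- handle (a point): middle of the drawer's steel bar handle: a level round bar 12 mm thick and 100 mm long (along the cabinet's y), its axis 66 mm above the table; 42 mm from the bar's axis to the drawer front's face, so 36 mm clear behind it; two 10 mm posts at the bar's ends join it to the front. It moves with the drawer.
- drawer (a joint): how far the drawer is pulled out, m: 0 shut, 0.150 at the stop; stiff slide (about 4 N), stays where it is left. Room around the gauge's axis: 75 mm to the drawer front's inner face, 92 mm to each side wall; heights above the table: drawer front 82 mm, side walls 68 mm, foam floor 32 mm, the gauge's thin stem 45 mm
- gauge_center (a point): on the vertical turning axis of the dial gauge fixed face up in the drawer, at the top of its bezel, 72 mm above the table. The bezel is a black knurled disc 60 mm in diameter and 17 mm high (its underside 55 mm above the table), carrying the white dial face with 30 divisions. With the drawer fully out the axis is 75 mm in front of the cabinet's front plane.
- bezel (a joint): angle of the bezel, rad, growing anticlockwise seen from above; the red zero mark points along the cabinet's +x at 0. Turns freely either way (limits -7 and 7), with a drag of about 0.06 N m, and stays where it is left
- zero_mark (a point): the red zero mark on the dial face, 22 mm from the axis; it turns with the bezel
- needle (a joint): angle of the blue needle, rad, same zero and sense as the bezel's angle; the needle stands still during the job and cannot be touched. The gauge reads zero when bezel and needle angles agree (modulo one turn)
- needle_tip (a point): point on the long end of the blue needle, 22 mm from the axis, just above the dial face
- rosette: bystander: round cardboard rosette, 56 mm in diameter, 12 mm high, lying on the cabinet's top; origin at its underside
- goblet: bystander: cardboard pedestal cup, 90 mm wide at the foot, 112 mm high, standing beside the cabinet; origin at its underside
- glue: bystander: white glue bottle with orange cap, 52 mm in diameter, 130 mm high; origin at its underside
- tape: bystander: roll of paper tape lying flat, 90 mm in diameter, 25 mm high; origin at its underside
- mug: bystander: blue mug, 80 mm in diameter, 90 mm high; origin at its underside
- brush: bystander: brush lying on the table; origin at its underside
- offcuts: bystander: open cardboard box 100 x 120 mm, 60 mm high; origin at its underside

How it is judged (in metres and radians):
On the way:
1. the drawer is pulled fully out (at least 140 of its 150 mm) (value of joint drawer above 0.14 m), for 0.2 s.
At the end, for the whole second after the job is handed in: The drawer is still out by at least 135 of its 150 mm, the red zero mark is under the needle tip to within 2.3 mm (6 degrees, half a division), and the bezel is at rest (value of joint drawer above 0.135 m and horizontal distance between zero_mark and needle_tip below 0.0023 m and velocity of joint bezel between -0.03 and 0.03 rad/s); the robot touches nothing.
It fails at once if a bystander is shifted by more than 30 mm or knocked over (distance of any of rosette, goblet, glue, tape, mug, brush, offcuts from where it was at the start of the episode above 0.03 m or angle between any of goblet, glue, mug's own z axis and vertical above 0.5 rad).
It also fails if it takes over 72 s, if anything falls off the work surface, if the arm or the gripper's body presses on something with over 40 N, if the wrist force passes 120 N, or if a joint passes its speed limit or range.

## Working session

There is one attempt and no reset: what is moved stays moved. The work goes in short steps, Python scripts to look and compute and a tool call to move; the robot and the scene stay as the last step left them, time stands still between calls to the robot, and variables do not carry over. Pictures are saved under pics/ and viewed, at most 10 in all, crops included, and the job is handed in when it is done.

Besides the shell and the picture viewer there is one more tool, called after ">>>" as name([rows], argument=value, ...), one row to a line, values as JSON. step_arm: Moves the arm, as the interface text tells. Shifts and turns lie within -1 to 1; 1 stands for 0.03 m of shift or 360 degrees of turn. Its arguments: {"type":"object","properties":{"motion":{"type":"array","items":{"type":"object","properties":{"jaw":{"type":"number"},"slide":{"type":"array","items":{"type":"number","minimum":-1,"maximum":1}},"rot":{"type":"array","items":{"type":"number","minimum":-1,"maximum":1}}}}},"grip_force":{"type":"number"}},"required":["motion"]}

```bash
mkdir -p pics; cat > h.py <<'E'
import numpy as np, cv2
from scipy.spatial.transform import Rotation as R
from cell import manip
def cam(name):
    s=manip.state(); c=manip.capture(name)
    K=np.array(c["camera_matrix"],float);D=np.array(c["distortion"],float)
    if name=="wrist":
        T=np.eye(4);T[:3,:3]=R.from_euler('xyz',s["tool_rot"]).as_matrix();T[:3,3]=s["ee_pos"]
        T=T@np.array(c["tool_from_camera"])
    else:
        T=np.eye(4);o=np.array(c["orientation"],float)
        T[:3,:3]=o if o.shape==(3,3) else R.from_euler('xyz',o).as_matrix();T[:3,3]=c["xyz"]
    return c["img"],K,D,T
def ray(px,z,K,D,T):
    u=cv2.undistortPoints(np.array(px,float).reshape(-1,1,2),K,D).reshape(-1,2)
    d=np.c_[u,np.ones(len(u))]@T[:3,:3].T
    return T[:3,3]+d*((z-T[2,3])/d[:,2])[:,None]
E
python3 - <<'E'
from h import *
s=manip.state();print({k:np.round(v,3) for k,v in s.items()})
for n in("scene","top"):
    i,K,D,T=cam(n);cv2.imwrite(f"pics/{n}0.png",i);np.savez(n,K=K,D=D,T=T);print(n,T.round(2))
E
```

```text
{'clock': np.float64(0.0), 'qpos': array([-1.357,  0.418, -0.01 ,  1.614,  0.005,  1.111, -0.053]), 'joint_velocities': array([ 0.   ,  0.   ,  0.   , -0.   ,  0.   , -0.002,  0.   ]), 'joint_torque': array([-1.0000e-03, -8.6444e+01,  6.7800e-01, -4.3492e+01,  1.9000e-02,
        7.0000e-03,  0.0000e+00]), 'ee_pos': array([158.021, 604.315, 230.657]), 'tool_rot': array([-3.14 ,  0.   ,  2.886]), 'contact_force': array([-0.381, -0.327,  0.041]), 'moment': array([ 0.031, -0.021,  0.021]), 'grasp_force': np.float64(0.0), 'grip_width': np.float64(0.997)}
scene [[-5.70000e-01  5.50000e-01 -6.10000e-01  1.29906e+03]
 [ 8.20000e-01  3.70000e-01 -4.40000e-01  5.31070e+02]
 [-2.00000e-02 -7.50000e-01 -6.60000e-01  8.76990e+02]
 [ 0.00000e+00  0.00000e+00  0.00000e+00  1.00000e+00]]
top [[-3.00000e-02 -9.90000e-01  1.00000e-01  4.37150e+02]
 [-1.00000e+00  3.00000e-02 -0.00000e+00 -2.87200e+01]
 [-0.00000e+00 -1.00000e-01 -9.90000e-01  1.41628e+03]
 [ 0.00000e+00  0.00000e+00  0.00000e+00  1.00000e+00]]
```

View pics/top0.png

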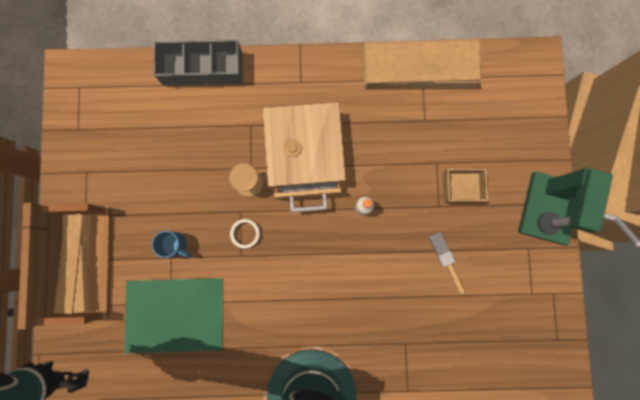

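View pics/scene0.png

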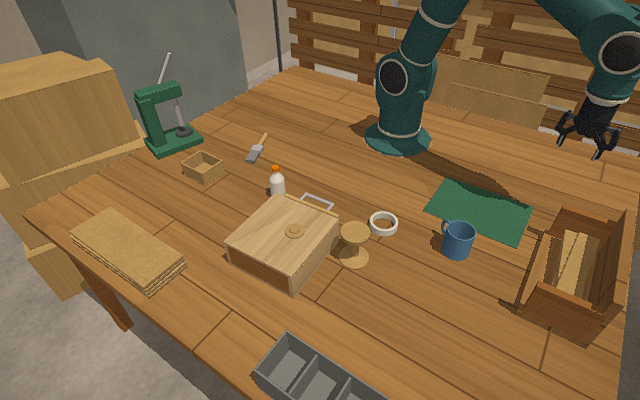

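Top view: cabinet top spans about (264,108)–(344,185), with the handle bar around (291–327, 210). The goblet is at (246,180), glue at (366,205) and tape at (245,234). I'll zoom in on it.

```bash
python3 - <<'E'
from h import *
i=cv2.imread("pics/top0.png")[95:245,220:390];cv2.imwrite("pics/crop.png",cv2.resize(i,None,fx=4,fy=4,interpolation=cv2.INTER_CUBIC)[:600])
d=np.load("top.npz");a=(d["K"],d["D"],d["T"])
print("top corners",ray([(264,108),(339,103),(344,182),(270,187)],100,*a).round(1))
print("bar",ray([(291,211),(327,209)],66,*a).round(1))
print("glue,goblet,tape",ray([(366,202)],130,*a).round(0),ray([(246,178)],112,*a).round(0),ray([(245,234)],25,*a).round(0))
E
```

```text
top corners [[ 867.1  119.4  100. ]
 [ 876.5 -107.9  100. ]
 [ 634.6 -115.1  100. ]
 [ 625.5  105.2  100. ]]
bar [[555.2  46.2  66. ]
 [558.4 -63.1  66. ]]
glue,goblet,tape [[ 570. -175.  130.]] [[652. 174. 112.]] [[491. 193.  25.]]
```

View pics/crop.png

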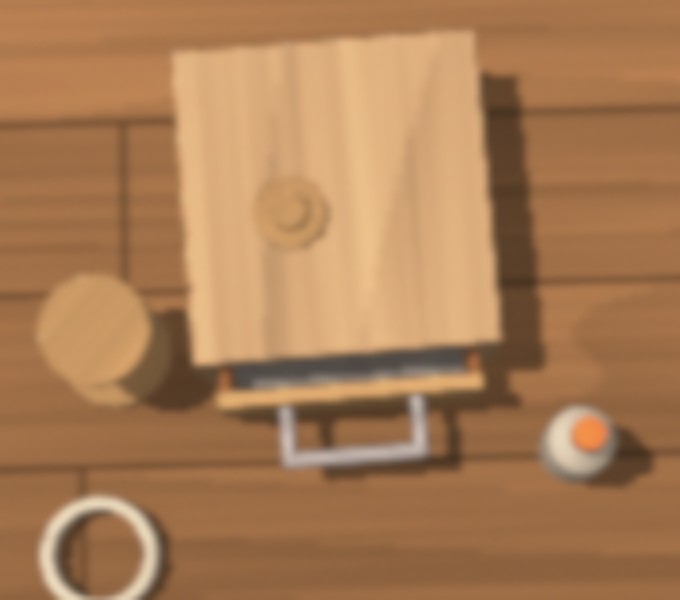

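The crop shows the drawer slightly open. The front corners are at about (195,364) and (500,340) in the crop. The bar runs from (290,461) to (425,453) and its way out is clear.

```bash
python3 - <<'E'
from h import *
d=np.load("top.npz");a=(d["K"],d["D"],d["T"])
f=lambda p:np.array(p)/4+[220-.375,95-.375]
c=ray(f([(173,53),(474,32),(500,340),(194,364)]),100,*a);b=ray(f([(290,461),(425,453)]),66,*a)
print(c.round(1),b.round(1),b.mean(0).round(1))
ex=(c[0]-c[3]+c[1]-c[2])[:2];ey=(c[0]-c[1]+c[3]-c[2])[:2]
print("yaw",np.degrees([np.arctan2(ex[1],ex[0]),np.arctan2(-ey[0],ey[1]),np.arctan2(-(b[0]-b[1])[0],(b[0]-b[1])[1])]),"size",np.linalg.norm(ex)/2,np.linalg.norm(ey)/2,"ctr",c.mean(0))
y=np.arctan2(ex[1],ex[0]);u=np.array([np.cos(y),np.sin(y)])
print("bar local",(b.mean(0)-c.mean(0))[:2]@u,(b.mean(0)-c.mean(0))[:2]@[-u[1],u[0]])
E
```

```text
[[ 867.6  122.8  100. ]
 [ 877.8 -105.3  100. ]
 [ 641.6 -117.2  100. ]
 [ 629.8  110.7  100. ]] [[558.5  42.7  66. ]
 [561.9 -59.7  66. ]] [560.2  -8.5  66. ]
yaw [2.89235096 2.7703668  1.86467147] size 237.30189127606542 228.28406106287034 ctr [754.20215721   2.74560792 100.        ]
bar local -194.3082778271156 -1.4500419154601847
```

>>> step_arm([
  {"jaw":0.2,"slide":[0,0,0],"rot":[0,0,0.0184]},
  {"jaw":0.2,"slide":[0,0,0],"rot":[0,0,0.0184]},
  {"jaw":0.2,"slide":[0,0,0],"rot":[0,0,0.0184]},
  {"jaw":0.2,"slide":[0,0,0],"rot":[0,0,0.0184]},
  {"jaw":0.2,"slide":[0,0,0],"rot":[0,0,0.0184]},
  {"jaw":0.2,"slide":[0,0,0],"rot":[0,0,0.0184]},
  {"jaw":0.2,"slide":[0,0,0],"rot":[0,0,0.0184]},
  {"jaw":0.2,"slide":[0,0,0],"rot":[0,0,0.0184]},
  {"jaw":0.2,"slide":[0,0,0],"rot":[0,0,0.0184]},
  {"jaw":0.2,"slide":[0,0,0],"rot":[0,0,0.0184]},
  {"jaw":0.2,"slide":[0,0,0],"rot":[0,0,0.0184]},
  {"jaw":0.2,"slide":[0,0,0],"rot":[0,0,0]},
])

```text
clock: 1.1
ee_pos: [158.0, 604.5, 230.9]
tool_rot: [3.142, 0.001, 1.608]
contact_force: [0.7, 0.4, -0.4]
grip_width: 0.404
grasp_force: 0.0
```

>>> step_arm([
  {"jaw":0.2,"slide":[-0.87,0.526,0],"rot":[0,0,0]},
  {"jaw":0.2,"slide":[-0.87,0.526,0],"rot":[0,0,0]},
  {"jaw":0.2,"slide":[-0.87,0.526,0],"rot":[0,0,0]},
  {"jaw":0.2,"slide":[-0.87,0.526,0],"rot":[0,0,0]},
  {"jaw":0.2,"slide":[-0.87,0.526,0],"rot":[0,0,0]},
  {"jaw":0.2,"slide":[-0.87,0.526,0],"rot":[0,0,0]},
  {"jaw":0.2,"slide":[-0.87,0.526,0],"rot":[0,0,0]},
  {"jaw":0.2,"slide":[-0.87,0.526,0],"rot":[0,0,0]},
  {"jaw":0.2,"slide":[-0.87,0.526,0],"rot":[0,0,0]},
  {"jaw":0.2,"slide":[-0.87,0.526,0],"rot":[0,0,0]},
  {"jaw":0.2,"slide":[-0.87,0.526,0],"rot":[0,0,0]},
  {"jaw":0.2,"slide":[-0.87,0.526,0],"rot":[0,0,0]},
])

```text
clock: 2.1
ee_pos: [361.4, 298.5, 231.3]
tool_rot: [3.142, 0.0, 1.619]
contact_force: [-0.0, 0.2, -0.0]
grip_width: 0.401
grasp_force: 0.0
```

>>> step_arm([
  {"jaw":0.2,"slide":[-0.87,0.526,0],"rot":[0,0,0]},
  {"jaw":0.2,"slide":[-0.87,0.526,0],"rot":[0,0,0]},
  {"jaw":0.2,"slide":[-0.87,0.526,0],"rot":[0,0,0]},
  {"jaw":0.2,"slide":[-0.87,0.526,0],"rot":[0,0,0]},
  {"jaw":0.2,"slide":[-0.87,0.526,0],"rot":[0,0,0]},
  {"jaw":0.2,"slide":[-0.87,0.526,0],"rot":[0,0,0]},
  {"jaw":0.2,"slide":[-0.87,0.526,0],"rot":[0,0,0]},
  {"jaw":0.2,"slide":[-0.87,0.526,0],"rot":[0,0,0]},
  {"jaw":0.2,"slide":[-0.87,0.526,0],"rot":[0,0,0]},
  {"jaw":0.2,"slide":[-0.87,0.526,0],"rot":[0,0,0]},
  {"jaw":0.2,"slide":[-0.87,0.526,0],"rot":[0,0,0]},
  {"jaw":0.2,"slide":[-0.87,0.526,0],"rot":[0,0,0]},
])

```text
clock: 3.1
ee_pos: [564.1, -6.1, 231.2]
tool_rot: [-3.141, 0.0, 1.619]
contact_force: [0.6, 0.8, 0.2]
grip_width: 0.395
grasp_force: 0.0
```

>>> step_arm([
  {"jaw":0.2,"slide":[0,0,0],"rot":[0,0,0]},
  {"jaw":0.2,"slide":[0,0,0],"rot":[0,0,0]},
])

```text
clock: 3.27
ee_pos: [563.8, -6.5, 230.9]
tool_rot: [-3.141, 0.001, 1.615]
contact_force: [-0.7, 0.9, 0.2]
grip_width: 0.402
grasp_force: 0.0
```

```bash
python3 - <<'E'
from h import *
s=manip.state();print(s["ee_pos"],s["tool_rot"],np.round(s["qpos"],2))
i,K,D,T=cam("wrist");cv2.imwrite("pics/w1.png",i);np.savez("w1",K=K,D=D,T=T);print(T.round(2))
E
```

```text
[563.82036181  -6.45287491 230.90119016] [-3.14090713e+00  1.04655268e-03  1.61514182e+00] [-0.56  0.36  0.64  1.79 -0.24  1.08  0.22]
[[ 1.0000e+00  4.0000e-02  1.0000e-02  5.6216e+02]
 [ 4.0000e-02 -9.6000e-01 -2.6000e-01  5.8520e+01]
 [-0.0000e+00  2.6000e-01 -9.7000e-01  3.7407e+02]
 [ 0.0000e+00  0.0000e+00  0.0000e+00  1.0000e+00]]
```

View pics/w1.png

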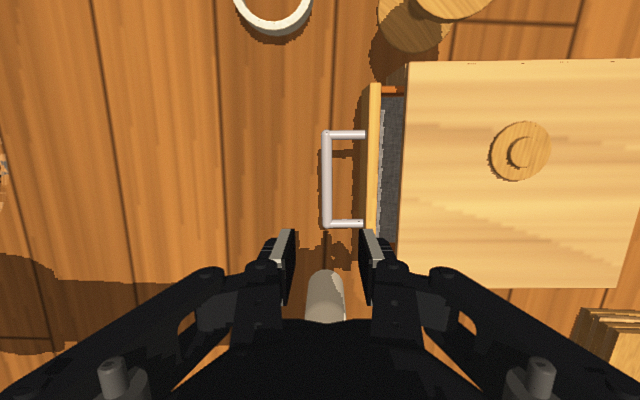

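The wrist view shows the bar vertical at column 326, from row 131 to 227. The drawer front is at about column 375 and the cabinet edge at about column 405.

```bash
python3 - <<'E'
from h import *
d=np.load("w1.npz");a=(d["K"],d["D"],d["T"])
b=ray([(326.5,132),(326,226)],66,*a);print(b.round(1),b.mean(0).round(1))
print("front",ray([(381,90),(381,228)],82,*a).round(1),"cab",ray([(408,62),(398,280)],100,*a).round(1),"white",ray([(325,275),(325,297)],130,*a).round(1))
E
```

```text
[[562.5  45.   66. ]
 [566.6 -61.6  66. ]] [564.5  -8.3  66. ]
front [[613.5  87.7  82. ]
 [627.1 -55.   82. ]] cab [[ 632.   110.2  100. ]
 [ 647.3 -107.6  100. ]] white [[ 566.9  -87.2  130. ]
 [ 567.9 -111.5  130. ]]
```

>>> step_arm([
  {"jaw":0.2,"slide":[0,0,0.8],"rot":[0,0,0]},
  {"jaw":0.2,"slide":[0,0,0.8],"rot":[0,0,0]},
  {"jaw":0.2,"slide":[0,0,0.8],"rot":[0,0,0]},
  {"jaw":0.2,"slide":[0,0,0.8],"rot":[0,0,0]},
  {"jaw":0.2,"slide":[0,0,0.8],"rot":[0,0,0]},
  {"jaw":0.2,"slide":[0,0,0.5],"rot":[0,0,0]},
  {"jaw":0.2,"slide":[0,0,0.5],"rot":[0,0,0]},
  {"jaw":0.2,"slide":[0,0,0.5],"rot":[0,0,0]},
  {"jaw":0.2,"slide":[0,0,0.5],"rot":[0,0,0]},
  {"jaw":0.2,"slide":[0,0,0],"rot":[0,0,0]},
])

```text
clock: 4.15
ee_pos: [561.8, -3.3, 49.1]
tool_rot: [-3.138, -0.0, 1.618]
contact_force: [-0.7, 0.5, -0.0]
grip_width: 0.403
grasp_force: 0.0
```

>>> step_arm([
  {"jaw":1,"slide":[0,0,0],"rot":[0,0,0]},
  {"jaw":1,"slide":[0,0,0],"rot":[0,0,0]},
  {"jaw":1,"slide":[0,0,0],"rot":[0,0,0]},
  {"jaw":1,"slide":[0,0,0],"rot":[0,0,0]},
  {"jaw":1,"slide":[0,0,0],"rot":[0,0,0]},
  {"jaw":1,"slide":[0,0,0],"rot":[0,0,0]},
], grip_force=40)

```text
clock: 4.65
ee_pos: [563.8, -4.2, 52.2]
tool_rot: [3.141, -0.001, 1.615]
contact_force: [-4.7, 3.3, 9.0]
grip_width: 0.123
grasp_force: 39.9
```

>>> step_arm([
  {"jaw":1,"slide":[0,-0.3,0],"rot":[0,0,0]},
  {"jaw":1,"slide":[0,-0.4,0],"rot":[0,0,0]},
  {"jaw":1,"slide":[0,-0.4,0],"rot":[0,0,0]},
  {"jaw":1,"slide":[0,-0.4,0],"rot":[0,0,0]},
  {"jaw":1,"slide":[0,-0.4,0],"rot":[0,0,0]},
  {"jaw":1,"slide":[0,-0.4,0],"rot":[0,0,0]},
  {"jaw":1,"slide":[0,-0.4,0],"rot":[0,0,0]},
  {"jaw":1,"slide":[0,-0.4,0],"rot":[0,0,0]},
  {"jaw":1,"slide":[0,-0.3,0],"rot":[0,0,0]},
  {"jaw":1,"slide":[0,0,0],"rot":[0,0,0]},
])

```text
clock: 5.48
ee_pos: [461.0, -9.6, 52.1]
tool_rot: [3.141, -0.0, 1.614]
contact_force: [-3.8, -4.9, 11.8]
grip_width: 0.123
grasp_force: 41.1
```

>>> step_arm([
  {"jaw":1,"slide":[0,-0.25,0],"rot":[0,0,0]},
  {"jaw":1,"slide":[0,-0.2,0],"rot":[0,0,0]},
  {"jaw":1,"slide":[0,-0.2,0],"rot":[0,0,0]},
  {"jaw":1,"slide":[0,0,0],"rot":[0,0,0]},
])

```text
clock: 5.82
ee_pos: [442.3, -10.5, 52.1]
tool_rot: [3.14, 0.0, 1.614]
contact_force: [-4.3, -5.8, 13.8]
grip_width: 0.121
grasp_force: 41.4
```

>>> step_arm([
  {"jaw":1,"slide":[0,-0.15,0],"rot":[0,0,0]},
  {"jaw":1,"slide":[0,-0.15,0],"rot":[0,0,0]},
  {"jaw":1,"slide":[0,-0.15,0],"rot":[0,0,0]},
  {"jaw":1,"slide":[0,0,0],"rot":[0,0,0]},
])

```text
clock: 6.15
ee_pos: [433.3, -11.0, 52.6]
tool_rot: [3.131, 0.002, 1.614]
contact_force: [29.6, -4.4, -23.5]
grip_width: 0.123
grasp_force: 40.2
```

>>> step_arm([
  {"jaw":1,"slide":[0,0.12,0],"rot":[0,0,0]},
  {"jaw":1,"slide":[0,0,0],"rot":[0,0,0]},
  {"jaw":0.2,"slide":[0,0,0],"rot":[0,0,0]},
  {"jaw":0.2,"slide":[0,0,0],"rot":[0,0,0]},
  {"jaw":0.2,"slide":[0,0,0],"rot":[0,0,0]},
  {"jaw":0.2,"slide":[0,0,0],"rot":[0,0,0]},
])

```text
clock: 6.65
ee_pos: [432.1, -10.3, 51.3]
tool_rot: [-3.141, -0.0, 1.614]
contact_force: [-0.2, 0.2, 0.7]
grip_width: 0.4
grasp_force: 0.0
```

>>> step_arm([
  {"jaw":0.2,"slide":[0,0,-0.5],"rot":[0,0,0]},
  {"jaw":0.2,"slide":[0,0,-0.8],"rot":[0,0,0]},
  {"jaw":0.2,"slide":[0,0,-0.8],"rot":[0,0,0]},
  {"jaw":0.2,"slide":[0,0,-0.8],"rot":[0,0,0]},
  {"jaw":0.2,"slide":[0,0,-0.8],"rot":[0,0,0]},
  {"jaw":-1,"slide":[0,0,-0.8],"rot":[0,0,0]},
  {"jaw":-1,"slide":[-0.4,0.5,-0.8],"rot":[0,0,0]},
  {"jaw":-1,"slide":[-0.4,0.8,0],"rot":[0,0,0]},
  {"jaw":-1,"slide":[-0.4,0.8,0],"rot":[0,0,0]},
  {"jaw":-1,"slide":[-0.4,0.8,0],"rot":[0,0,0]},
  {"jaw":-1,"slide":[-0.4,0,0],"rot":[0,0,0]},
  {"jaw":-1,"slide":[0,0,0],"rot":[0,0,0]},
])

```text
clock: 7.65
ee_pos: [522.1, -69.0, 209.9]
tool_rot: [-3.141, 0.002, 1.612]
contact_force: [-0.3, -0.9, 0.9]
grip_width: 1.002
grasp_force: 0.0
```

>>> step_arm([
  {"jaw":-1,"slide":[0,0,0],"rot":[0,0,0]},
  {"jaw":-1,"slide":[0,0,0],"rot":[0,0,0]},
])

```text
clock: 7.82
ee_pos: [521.3, -66.0, 210.2]
tool_rot: [-3.141, -0.0, 1.614]
contact_force: [-0.3, -0.2, -0.4]
grip_width: 0.996
grasp_force: 0.0
```

```bash
python3 - <<'E'
from h import *
s=manip.state();print(s["ee_pos"],s["tool_rot"],np.round(s["qpos"],2))
i,K,D,T=cam("wrist");cv2.imwrite("pics/w2.png",i);np.savez("w2",K=K,D=D,T=T)
E
```

```text
[521.28221456 -66.03502512 210.16941089] [-3.14102565e+00 -4.29698342e-04  1.61425933e+00] [-0.52  0.32  0.72  1.9  -0.25  1.01  0.34]
```

View pics/w2.png

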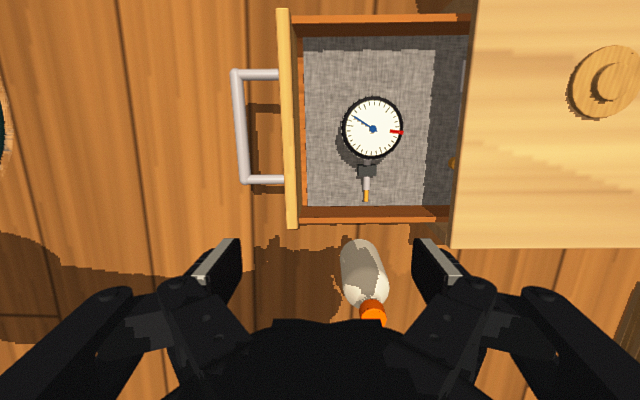

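The drawer is out. The gauge hub is at about (373,128), the blue needle tip at about (355,117) and the red mark at about (397,131). The stem points to world -y.

```bash
cat >> h.py <<'E'
def gauge(c,img,K,D,T,c0=None):
    h=img[:,:].astype(int);B,G,Rr=h[...,0],h[...,1],h[...,2]
    m=np.zeros(B.shape,bool);x,y,r=c;yy,xx=np.indices(B.shape);m=(xx-x)**2+(yy-y)**2<r*r
    red=m&(Rr>150)&(G<90)&(B<90);blu=m&(B>Rr+50)&(B>90)
    pts=lambda q:ray(np.argwhere(q)[:,::-1],72,K,D,T)[:,:2]
    white=(m&(h.min(2)>150)).astype(np.uint8)
    ct=max(cv2.findContours(white,0,2)[0],key=cv2.contourArea)
    f=ray(cv2.convexHull(ct).reshape(-1,2),72,K,D,T)[:,:2].astype(np.float32)
    (cx,cy),rad=cv2.minEnclosingCircle(f);C=np.array([cx,cy])
    b=pts(blu)-C;rd=pts(red)-C
    far=b[np.linalg.norm(b,axis=1)>11];ang=lambda v:np.degrees(np.arctan2(v[1],v[0]))
    # direction of the blue line by PCA, oriented to far points
    v=np.linalg.svd(b-b.mean(0))[2][0];v=v*np.sign(v@far.mean(0))
    print("C",C.round(1),"face r",round(rad,1),"needle(far,pca)",ang(far.mean(0)).round(1),ang(v).round(1),"maxr",np.linalg.norm(b,axis=1).max().round(1),
     "red",ang(rd.mean(0)).round(1),"r",np.linalg.norm(rd.mean(0)).round(1),"n",blu.sum(),red.sum(),"need turn",round((ang(far.mean(0))-ang(rd.mean(0))+180)%360-180,1))
    return C
E
python3 - <<'E'
from h import *
d=np.load("w2.npz");a=(d["K"],d["D"],d["T"]);i=cv2.imread("pics/w2.png")
gauge((373,128,27),i,*a)
print("front inner/cab",ray([(290,120)],82,*a),ray([(460,120)],100,*a))
b=ray([(239,72),(243,180)],66,*a);print(b.round(1))
E
```

```text
C [564.2  -7.7] face r 25.7 needle(far,pca) 150.7 150.3 maxr 21.4 red -4.7 r 22.0 n 55 28 need turn 155.5
front inner/cab [[485.68242061  -3.37113833  82.        ]] [[634.61493289   2.93949942 100.        ]]
[[435.4  37.9  66. ]
 [435.6 -65.7  66. ]]
```

>>> step_arm([
  {"jaw":-1,"slide":[0.627,0.504,0],"rot":[0,0,0]},
  {"jaw":-1,"slide":[0.627,0.504,0],"rot":[0,0,0]},
  {"jaw":-1,"slide":[0.627,0.504,0],"rot":[0,0,0]},
  {"jaw":-1,"slide":[0,0,0],"rot":[0,0,0.0178]},
  {"jaw":-1,"slide":[0,0,0],"rot":[0,0,0.0178]},
  {"jaw":-1,"slide":[0,0,0],"rot":[0,0,0.0178]},
  {"jaw":-1,"slide":[0,0,0],"rot":[0,0,0.0178]},
  {"jaw":-1,"slide":[0,0,0],"rot":[0,0,0.0178]},
  {"jaw":-1,"slide":[0,0,0],"rot":[0,0,0.0178]},
  {"jaw":-1,"slide":[0,0,0],"rot":[0,0,0.0178]},
  {"jaw":-1,"slide":[0,0,0],"rot":[0,0,0]},
  {"jaw":-1,"slide":[0,0,0],"rot":[0,0,0]},
])

```text
clock: 8.87
ee_pos: [564.5, -7.4, 210.3]
tool_rot: [-3.141, -0.0, 0.836]
contact_force: [0.4, 1.1, 0.6]
grip_width: 1.002
grasp_force: 0.0
```

```bash
python3 - <<'E'
from h import *
s=manip.state();print(s["ee_pos"],s["tool_rot"],np.round(s["qpos"],2))
i,K,D,T=cam("wrist");cv2.imwrite("pics/w3.png",i);np.savez("w3",K=K,D=D,T=T)
P=np.linalg.inv(T)@[564.2,-7.7,72,1];p=cv2.projectPoints(P[None,:3],np.zeros(3),np.zeros(3),K,D)[0].ravel();print(p)
gauge((*p,27),i,K,D,T)
E
```

```text
[564.45904295  -7.44910909 210.33867648] [-3.14140749e+00 -5.02026141e-05  8.35769636e-01] [-0.7   0.44  0.86  1.81 -0.38  1.06 -0.44]
[325.12717925 186.19605764]
C [563.8  -7.8] face r 25.9 needle(far,pca) 151.5 149.6 maxr 21.0 red -4.9 r 22.3 n 47 27 need turn 156.4
```

>>> step_arm([
  {"jaw":-1,"slide":[0,0,0.8],"rot":[0,0,0]},
  {"jaw":-1,"slide":[0,0,0.8],"rot":[0,0,0]},
  {"jaw":-1,"slide":[0,0,0.8],"rot":[0,0,0]},
  {"jaw":-1,"slide":[0,0,0.8],"rot":[0,0,0]},
  {"jaw":-1,"slide":[0,0,0.8],"rot":[0,0,0]},
  {"jaw":-1,"slide":[0,0,0.5],"rot":[0,0,0]},
  {"jaw":-1,"slide":[0,0,0.4],"rot":[0,0,0]},
  {"jaw":-1,"slide":[0,0,0.4],"rot":[0,0,0]},
  {"jaw":-1,"slide":[0,0,0.36],"rot":[0,0,0]},
  {"jaw":-1,"slide":[0,0,0],"rot":[0,0,0]},
  {"jaw":-1,"slide":[0,0,0],"rot":[0,0,0]},
])

```text
clock: 9.83
ee_pos: [564.8, -8.4, 40.6]
tool_rot: [-3.142, 0.0, 0.832]
contact_force: [-1.0, -0.0, -0.6]
grip_width: 0.993
grasp_force: 0.0
```

>>> step_arm([
  {"jaw":1,"slide":[0,0,0],"rot":[0,0,0]},
  {"jaw":1,"slide":[0,0,0],"rot":[0,0,0]},
  {"jaw":1,"slide":[0,0,0],"rot":[0,0,0]},
  {"jaw":1,"slide":[0,0,0],"rot":[0,0,0]},
  {"jaw":1,"slide":[0,0,0],"rot":[0,0,0]},
  {"jaw":1,"slide":[0,0,0],"rot":[0,0,0]},
], grip_force=30)

```text
clock: 10.33
ee_pos: [565.1, -7.7, 41.4]
tool_rot: [3.141, -0.001, 0.832]
contact_force: [-2.1, 2.7, 6.1]
grip_width: 0.693
grasp_force: 30.7
```

>>> step_arm([
  {"jaw":1,"slide":[0,0,0],"rot":[0,0,-0.0167]},
  {"jaw":1,"slide":[0,0,0],"rot":[0,0,-0.0167]},
  {"jaw":1,"slide":[0,0,0],"rot":[0,0,-0.0167]},
  {"jaw":1,"slide":[0,0,0],"rot":[0,0,-0.0167]},
  {"jaw":1,"slide":[0,0,0],"rot":[0,0,-0.0167]},
  {"jaw":1,"slide":[0,0,0],"rot":[0,0,-0.0167]},
  {"jaw":1,"slide":[0,0,0],"rot":[0,0,-0.0167]},
  {"jaw":1,"slide":[0,0,0],"rot":[0,0,-0.0167]},
  {"jaw":1,"slide":[0,0,0],"rot":[0,0,-0.0167]},
  {"jaw":1,"slide":[0,0,0],"rot":[0,0,-0.0167]},
  {"jaw":1,"slide":[0,0,0],"rot":[0,0,-0.0167]},
  {"jaw":1,"slide":[0,0,0],"rot":[0,0,-0.0167]},
])

```text
clock: 11.33
ee_pos: [565.9, -8.0, 41.5]
tool_rot: [3.139, 0.001, 2.096]
contact_force: [3.4, 1.6, -0.3]
grip_width: 0.687
grasp_force: 32.5
```

```bash
python3 -c "
from h import *
s=manip.state();print(s['ee_pos'],s['tool_rot'],np.round(s['qpos'],2),s['contact_force'])"
```

```text
[565.85284828  -8.01450005  41.50288805] [3.13928098e+00 1.19316752e-03 2.09586765e+00] [-0.32  0.59  0.36  1.91 -0.31  0.7   0.75] [ 3.43590696  1.62086023 -0.29493172]
```

>>> step_arm([
  {"jaw":1,"slide":[0,0,0],"rot":[0,0,-0.0167]},
  {"jaw":1,"slide":[0,0,0],"rot":[0,0,-0.0167]},
  {"jaw":1,"slide":[0,0,0],"rot":[0,0,-0.0167]},
  {"jaw":1,"slide":[0,0,0],"rot":[0,0,-0.0167]},
  {"jaw":1,"slide":[0,0,0],"rot":[0,0,-0.0167]},
  {"jaw":1,"slide":[0,0,0],"rot":[0,0,-0.0167]},
  {"jaw":1,"slide":[0,0,0],"rot":[0,0,-0.0167]},
  {"jaw":1,"slide":[0,0,0],"rot":[0,0,-0.0167]},
  {"jaw":1,"slide":[0,0,0],"rot":[0,0,-0.0167]},
  {"jaw":1,"slide":[0,0,0],"rot":[0,0,-0.0167]},
  {"jaw":1,"slide":[0,0,0],"rot":[0,0,-0.0167]},
  {"jaw":1,"slide":[0,0,0],"rot":[0,0,-0.0167]},
])

```text
clock: 12.33
ee_pos: [565.9, -6.6, 41.5]
tool_rot: [3.141, 0.003, -2.927]
contact_force: [3.7, 10.9, 0.1]
grip_width: 0.692
grasp_force: 32.6
```

>>> step_arm([
  {"jaw":1,"slide":[0,0,0],"rot":[0,0,-0.0167]},
  {"jaw":1,"slide":[0,0,0],"rot":[0,0,-0.015]},
  {"jaw":1,"slide":[0,0,0],"rot":[0,0,0]},
  {"jaw":1,"slide":[0,0,0],"rot":[0,0,0]},
])

```text
clock: 12.67
ee_pos: [565.7, -6.4, 41.5]
tool_rot: [3.141, 0.003, -2.732]
contact_force: [2.3, 11.4, 1.2]
grip_width: 0.695
grasp_force: 32.7
```

```bash
python3 -c "
from h import *
s=manip.state();print(s['ee_pos'],s['tool_rot'],np.round(s['qpos'],2),s['contact_force'])
i,K,D,T=cam('wrist');cv2.imwrite('pics/w4.png',i);np.savez('w4',K=K,D=D,T=T)"
```

```text
[565.74055026  -6.37059233  41.47438252] [ 3.14094330e+00  2.88825418e-03 -2.73201914e+00] [-0.04  0.56 -0.01  1.9   0.    0.68  1.94] [ 2.33022248 11.44971064  1.24031027]
```

View pics/w4.png

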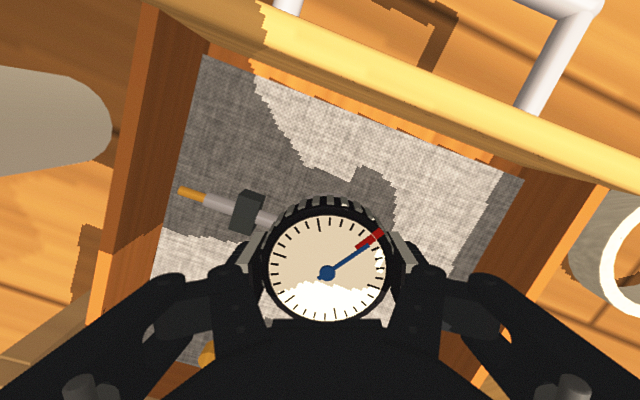

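The wrist view shows the red mark at about (370,239) lying on the needle line, which runs from the hub at (327,273). I'll measure the rest of the error.

```bash
python3 -c "
from h import *
d=np.load('w4.npz');a=(d['K'],d['D'],d['T']);h=cv2.imread('pics/w4.png').astype(int)
B,G,Rr=h[...,0],h[...,1],h[...,2];yy,xx=np.indices(B.shape);m=np.hypot(xx-327,yy-268)<66
red=m&(Rr>120)&(G<80)&(B<80);blu=m&(B>Rr+40)&(B>70)
P=lambda q:ray(np.argwhere(q)[:,::-1],72,*a)[:,:2]
b=P(blu);r=P(red);hub=b[np.hypot(*(np.argwhere(blu)[:,::-1]-[327,273]).T)<8].mean(0)
far=b[np.linalg.norm(b-hub,axis=1)>8]-hub;an=lambda v:np.degrees(np.arctan2(v[1],v[0])).round(1)
v=np.linalg.svd(far-far.mean(0))[2][0];v*=np.sign(v@far.mean(0))
rr=r-hub;print(hub,an(far.mean(0)),an(v),an(rr.mean(0)),np.linalg.norm(rr.mean(0)),np.linalg.norm(far,axis=1).max(),len(r),len(far))
for lo,hi in((16,18),(18,20),(20,22),(22,24),(24,27)):
  n=np.linalg.norm(rr,axis=1);k=(n>lo)&(n<hi)
  if k.any(): q=[float(an(z)) for z in rr[k]];print(lo,k.sum(),min(q),max(q),np.mean(q))
"
```

```text
[567.00893455  -6.93627277] 151.3 150.7 155.2 24.989696196890627 22.332122825460353 184 118
16 4 156.1 160.3 157.925
18 19 154.8 160.4 157.6263157894737
20 20 154.4 159.6 156.945
22 27 150.6 159.0 155.25185185185182
24 46 150.5 158.5 154.40434782608696
```

>>> step_arm([
  {"jaw":1,"slide":[0,0,0],"rot":[0,0,0.007]},
  {"jaw":1,"slide":[0,0,0],"rot":[0,0,0]},
  {"jaw":1,"slide":[0,0,0],"rot":[0,0,0]},
  {"jaw":-1,"slide":[0,0,0],"rot":[0,0,0]},
  {"jaw":-1,"slide":[0,0,0],"rot":[0,0,0]},
  {"jaw":-1,"slide":[0,0,0],"rot":[0,0,0]},
  {"jaw":-1,"slide":[0,0,0],"rot":[0,0,0]},
  {"jaw":-1,"slide":[0,0,0],"rot":[0,0,0]},
])

```text
clock: 13.38
ee_pos: [564.7, -8.6, 40.6]
tool_rot: [-3.141, 0.0, -2.779]
contact_force: [-0.5, 0.9, -0.6]
grip_width: 0.998
grasp_force: 0.0
```

>>> step_arm([
  {"jaw":-1,"slide":[0,0,-0.4],"rot":[0,0,0]},
  {"jaw":-1,"slide":[0,0,-0.8],"rot":[0,0,0]},
  {"jaw":-1,"slide":[0,0,-0.8],"rot":[0,0,0]},
  {"jaw":-1,"slide":[0,0,-0.8],"rot":[0,0,0]},
  {"jaw":-1,"slide":[0,0,-0.8],"rot":[0,0,0]},
  {"jaw":-1,"slide":[-0.8,0,0],"rot":[0,0,0]},
  {"jaw":-1,"slide":[-0.8,0,0],"rot":[0,0,0]},
  {"jaw":-1,"slide":[-0.6,0,0],"rot":[0,0,0]},
  {"jaw":-1,"slide":[0,0,0],"rot":[0,0,0]},
  {"jaw":-1,"slide":[0,0,0],"rot":[0,0,0]},
  {"jaw":-1,"slide":[0,0,0],"rot":[0,0,0]},
])

```text
clock: 14.3
ee_pos: [625.9, 14.7, 148.9]
tool_rot: [-3.141, -0.0, -2.779]
contact_force: [0.4, 0.1, -0.4]
grip_width: 1.003
grasp_force: 0.0
```

```bash
python3 -c "
from h import *
s=manip.state();print(s['ee_pos'],s['tool_rot'],s['contact_force'])
i,K,D,T=cam('wrist');np.savez('w5',K=K,D=D,T=T,i=i);cv2.imwrite('pics/w5.png',i)
P=np.linalg.inv(T)@[565,-7.5,72,1];p=cv2.projectPoints(P[None,:3],np.zeros(3),np.zeros(3),K,D)[0].ravel();print(p,T[:3,3])
x,y=p.astype(int);cv2.imwrite('pics/w5c.png',cv2.resize(i[max(y-60,0):y+60,max(x-80,0):x+80],None,fx=5,fy=5,interpolation=2))
gauge((*p,38),i,K,D,T)"
```

```text
[625.88672435  14.72092695 148.87896091] [-3.14141266e+00 -3.72797370e-04 -2.77887770e+00] [ 0.41656067  0.05336496 -0.39810082]
[329.02623948 119.58253736] [565.67775925  -9.34679018 292.14064837]
C [565.3  -7.6] face r 26.0 needle(far,pca) 149.9 149.8 maxr 21.2 red 150.4 r 24.5 n 106 37 need turn -0.5
```

View pics/w5c.png

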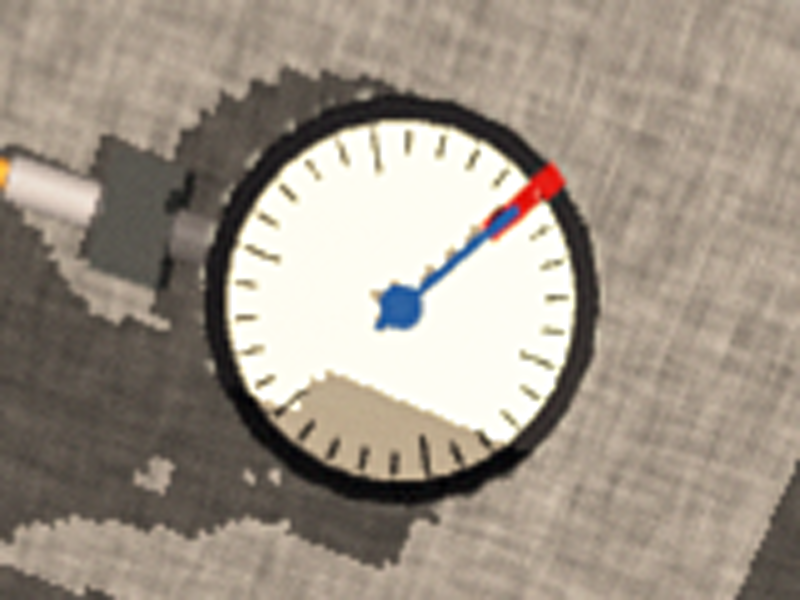

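The needle tip lies on the red mark, within 0.5° by measurement. The gauge axis hasn't moved, so the drawer is still out, and the gripper is clear.

```bash
python3 -c "
from cell import manip
print(manip.hand_in())"
```

```text
the job is handed in; nothing more can be done
None
```

Job handed in (the call returned no verdict): the drawer is at its stop, the red zero mark is within about 0.5° of the needle tip, the bezel is released, and the arm touched none of the bystanders.

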